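# Make up two bead-making kits

## Task

Make up two bead-making kits from the stock standing on the bench to the right of the two trays: the blue tray gets the jar of pink frit with the black cap, standing in the bay with the round black pad, and the small drilled aluminium block in its plain bay; the yellow tray gets the jar of teal frit with the white cap, in the bay with the round black pad, and the open tin of blue frit in its plain bay. Set each thing down upright and flat on the floor of its bay without dropping it, and leave the jar of ivory frit and the lidded grey tin where they stand.

Things in the scene. Friction and masses are not known exactly. Their poses are not given: they have to be found in the camera images.
- blue_tray: Low blue kit tray with two bays side by side. 86 mm (its x) by 167 mm (its y), 12 mm high, walls and divider 5 mm, floor 3 mm thick; origin at the centre of its underside, z up; fixed to the bench. Bays 76 mm square inside, centred at x = 0, y = +40.5 and -40.5 mm. The bay at y = +40.5 mm has a round black pad (60 mm across, flush), for the jar; the bay at y = -40.5 mm is plain.
- yellow_tray: Low yellow kit tray with two bays side by side. 86 mm (its x) by 167 mm (its y), 12 mm high, walls and divider 5 mm, floor 3 mm thick; origin at the centre of its underside, z up; fixed to the bench. Bays 76 mm square inside, centred at x = 0, y = +40.5 and -40.5 mm. The bay at y = -40.5 mm has a round black pad (60 mm across, flush), for the jar; the bay at y = +40.5 mm is plain.
- pink_jar: Round glass jar of pink frit with a black cap, 46 mm across, 71 mm high, about 0.11 kg; grasp round the body. Origin at the centre of its underside, z up.
- teal_jar: Round glass jar of teal-green frit with a white cap, 42 mm across, 63 mm high, about 0.13 kg; grasp round the body. Origin at the centre of its underside, z up.
- blue_tin: Open round tin filled with dark blue frit, no lid, 48 mm across, 28 mm high, about 0.07 kg; grasp across the outside. Origin at the centre of its underside, z up.
- drilled_block: Small aluminium block with two drilled holes in its top, 16 mm (its x) by 30 mm (its y) by 18 mm high, about 0.03 kg; grasp across the 16 mm. Origin at the centre of its underside, z up.
- ivory_jar: Round glass jar of ivory frit with a grey cap, 50 mm across, 80 mm high; not part of a kit, stays where it is. Origin at the centre of its underside, z up.
- lidded_tin: Closed round grey tin with a lid, 50 mm across, 24 mm high; not part of a kit, stays where it is. Origin at the centre of its underside, z up.
There are look-alikes about, which are no part of the job. What is shaped like the blue_tin but purple or red is not meant. Leave any orange look-alike of the drilled_block alone.

How it is judged (in metres and radians):
At the end, for the whole second after the job is handed in: Each of the four kit things stands in its own bay, released and at rest: centre within 18 mm (pink jar), 32 mm (block), 20 mm (teal jar), 17 mm (tin) of the bay centre along each tray axis, underside under 8 mm above the tray underside, tilt under 0.15 rad (x of pink_jar in the frame of blue_tray between -0.018 and 0.018 m and y of pink_jar in the frame of blue_tray between 0.0225 and 0.0585 m and z of each of pink_jar, drilled_block in the frame of blue_tray below 0.008 m and angle between each of pink_jar, drilled_block, teal_jar, blue_tin's own z axis and vertical below 0.15 rad and linear speed of each of pink_jar, drilled_block, teal_jar, blue_tin below 0.02 m/s and contact force between the fingers and pink_jar below 0.1 N and x of drilled_block in the frame of blue_tray between -0.032 and 0.032 m and y of drilled_block in the frame of blue_tray between -0.0725 and -0.0085 m and contact force between the fingers and drilled_block below 0.1 N and x of teal_jar in the frame of yellow_tray between -0.02 and 0.02 m and y of teal_jar in the frame of yellow_tray between -0.0605 and -0.0205 m and z of each of teal_jar, blue_tin in the frame of yellow_tray below 0.008 m and contact force between the fingers and teal_jar below 0.1 N and x of blue_tin in the frame of yellow_tray between -0.017 and 0.017 m and y of blue_tin in the frame of yellow_tray between 0.0235 and 0.0575 m and contact force between the fingers and blue_tin below 0.1 N); the robot touches nothing.
It fails at once if the ivory jar (not part of a kit) is moved more than 15 mm from where it stood (distance of ivory_jar from where it was at the start of the episode above 0.015 m).
It fails at once if the lidded tin (not part of a kit) is moved more than 15 mm from where it stood (distance of lidded_tin from where it was at the start of the episode above 0.015 m).
It fails at once if a kit thing is dropped (falls freely by more than about 25 mm) ((linear speed of pink_jar above 0.7 m/s and contact force between anything else and pink_jar below 0.01 N) or (linear speed of drilled_block above 0.7 m/s and contact force between anything else and drilled_block below 0.01 N) or (linear speed of teal_jar above 0.7 m/s and contact force between anything else and teal_jar below 0.01 N) or (linear speed of blue_tin above 0.7 m/s and contact force between anything else and blue_tin below 0.01 N)).
It also fails if it takes over 106 s, if anything falls off the work surface, if the arm or the gripper's body presses on something with over 40 N, if the wrist force passes 120 N, or if a joint passes its speed limit or range.

## Robot

A 6-joint arm with a two-finger parallel gripper is mounted at the origin on a cart in front of the work surface, level with it; the furniture and walls round the work are solid. World frame = base frame: x ahead of the robot, y to its left, z up, the work surface at z = 0. Lengths are in m, angles in degrees, forces in N, time in s.
With the tool pointing down it reaches from about 0.35 to 0.925 m from the base axis. Payload 6.4 kg.
Tool frame: the origin (TCP) lies at the very end of the fingers, on their centre line; the grasp point (between the pads) lies 19 mm behind it; z points along the fingers, y is the line along which they close (so a half turn about z gives the same grasp; the last joint's range is limited). The gripper opens to 94 mm and grips with 3 to 60 N. Pads are 16 mm wide; open, the fingers measure 119 mm over their backs; the gripper's body (75 mm by 177 mm) begins 78 mm behind the grasp point.
Start: joints at [-82.512, 14.043, 89.255, -0, 76.702, -9.975], TCP at [0.195, -0.62, 0.205] pointing down, gripper open.
Joint ranges: [-179.41, 179.41], [-58.25, 129.5], [7.25, 145.43], [-54.29, 234.29], [11.92, 165.04], [-157.13, 157.13]. Speed limits (degrees/s): [147.25, 147.25, 180, 180, 180, 180].

## Interface

Orientations are given as [roll, pitch, yaw] about the fixed x, y, z axes, in that order (R = Rz(yaw) Ry(pitch) Rx(roll)).
In Python, from station import readout, capture, manip, search_frame, outline_of gives the robot as it stands.
- The arm moves only by the shell command python3 -m crank 'ROWS' [OPENING] [FORCE]. ROWS is a JSON object whose one key "steps" holds one flat list of numbers, 6 for each row, row after row: the shift along the tool's x, y, z in units of 60 mm (1.0 is 60 mm), then the turn, a rotation vector about the tool's x, y, z in units of 6 degrees (1.0 is 6 degrees). In form: {"steps": [x, y, z, wx, wy, wz, x, y, z, wx, wy, wz, ...]}. A call has 1 to 10 rows; each row shifts and turns the commanded pose from where the row before left it, along the tool's axes as they then stand; what a row does not reach is not made up. A row lasts 1/8 s, in which the tool goes at most 62.5 mm and 10.7 degrees, less where a joint would pass 70% of its speed; a pose out of reach is approached as far as the arm can. A call is refused whole if a number of a shift passes 1 or a number of a turn 1, either way. A call with a gripper value outside its range is refused whole. OPENING is the opening, from 0 (shut) to 1 (fully open), set as the call begins (- or left out, the last holds). The fingers move at their own pace and stop on an object; FORCE is the grip in N (left out, the last holds). Time passes only in rows, so rows that do not move let the fingers close. It gives the time, the measured TCP pose, the force, the opening and the grip force at its end, in the units of the state.
- readout.get_state(): the state, without advancing time (a new reading comes with each control period).
- capture(name): name is "scene" or "top" or "wrist"; returns a dict with "image" (480x640x3 uint8, red, green, blue), "depth" (480x640 float32, m along the optical axis (not along the pixel's ray), 0 where there is no reading), "intrinsics" (3x3 intrinsics, pixels), "pose" (4x4, takes a point from camera to world coordinates). Camera axes: x right, y up, looking along -z (the intrinsics and any distortion apply to the point x, -y, -z); pixel columns grow to the right and rows downward; lengths in m; the calibration is good to about 2 mm. A picture is of the moment at which its call begins.
- manip.job_done(): hands the job in; it is judged then, once.
Trained networks look in a picture, given as the dict that the camera call returned (one of the last four; its "shot" number tells which), for a name from the list of things; names that differ only in an ending like _2 or _b are one class to them, and where a whole thing is asked for, a point or a joint stands for the part that bears it (a point fixed in the world has none). Each returns a list of dicts, best first, with "p" (0 to 1); they miss things now and then, are a little off and sometimes report something else, mostly with a low value. They report only what shows in the picture. A call takes as long as a camera call. They do not tell look-alikes from the thing itself.
- search_frame(name, picture): "centre" ([x, y, z] in m, in world coordinates, good to about 4 mm: the middle of the surface that is visible of it).
- outline_of(name, picture): "pixels" (480x640 bool, what is visible of it).
The state is a dict: "t": time; "joint_positions": joint angles; "qvel": joint speeds; "effort": joint torques, N m; "position": TCP position; "eef_rot": TCP orientation; "contact_force": force on the tool from outside, world axes, zero at the start; "ft_torque": the same for the moment, N m; "opening": opening from 0.0 (shut) to 1.0 (fully open); "grip_force": force on a finger pad.
Only numpy, scipy, OpenCV 4.12 (cv2) and the standard library are available. Lean on these libraries where they do the work, as an engineer would, in place of code of your own. Each camera call takes 0.05 s, during which the arm holds its last target. There are 200 camera calls.

## Working session

There is one attempt and no reset: what is moved stays moved. The work goes in short steps, Python scripts to look and compute and a shell command to move; the robot and the scene stay as the last step left them, time stands still between calls to the robot, and variables do not carry over. Pictures are saved under pics/ and viewed, at most 14 in all, crops included, and the job is handed in when it is done.

```bash
mkdir -p pics
cat > h.py <<'E'
import numpy as np, cv2
from station import readout, capture, manip, search_frame, outline_of
def save(c,n): cv2.imwrite('pics/'+n+'.png',c['image'][:,:,::-1])
def proj(c,p):
    q=np.linalg.inv(c['pose'])@np.r_[p,1]; u=c['intrinsics']@np.array([q[0],-q[1],-q[2]]); return (u[:2]/u[2]).round(0)
def cloud(c):
    K=c['intrinsics'];d=c['depth'];v,u=np.mgrid[:480,:640]
    P=np.stack([(u-K[0,2])/K[0,0]*d,-(v-K[1,2])/K[1,1]*d,-d,np.ones_like(d)],-1)
    return (P@c['pose'].T)[...,:3]
E
python3 - <<'E'
from h import *
for n in('top','scene'):
    c=capture(n);save(c,n+'0')
    for k in 'blue_tray yellow_tray pink_jar teal_jar blue_tin drilled_block ivory_jar lidded_tin'.split():
        for r in search_frame(k,c)[:4]:
            print(n,k,round(r['p'],2),np.round(r['centre'],3),proj(c,r['centre']))
print(readout.get_state()['eef_rot'])
E
```

```text
top blue_tray 0.76 [0.619 0.298 0.004] [199. 200.]
top blue_tray 0.73 [0.613 0.108 0.064] [300. 200.]
top yellow_tray 0.82 [0.434 0.264 0.002] [208. 301.]
top pink_jar 0.74 [ 0.606 -0.158  0.07 ] [454. 211.]
top teal_jar 0.91 [0.613 0.108 0.063] [301. 200.]
top teal_jar 0.43 [0.474 0.098 0.078] [300. 278.]
top blue_tin 0.95 [ 0.667 -0.075  0.023] [403. 183.]
top blue_tin 0.74 [ 0.492 -0.146  0.02 ] [441. 280.]
top blue_tin 0.55 [ 0.394 -0.167  0.024] [452. 337.]
top drilled_block 0.54 [0.555 0.029 0.016] [343. 241.]
top drilled_block 0.47 [ 0.586 -0.08   0.022] [405. 227.]
top ivory_jar 0.79 [0.477 0.099 0.078] [300. 276.]
top lidded_tin 0.97 [ 0.495 -0.044  0.022] [383. 275.]
scene blue_tray 0.89 [0.618 0.305 0.004] [230. 333.]
scene yellow_tray 0.63 [ 0.431  0.274 -0.001] [333. 359.]
scene pink_jar 0.62 [ 0.428  0.273 -0.001] [334. 359.]
scene pink_jar 0.57 [ 0.602 -0.15   0.051] [341. 166.]
scene teal_jar 0.81 [0.618 0.121 0.047] [277. 247.]
scene teal_jar 0.5 [ 0.601 -0.015  0.014] [316. 216.]
scene blue_tin 0.97 [ 0.492 -0.143  0.022] [384. 190.]
scene blue_tin 0.94 [ 0.393 -0.156  0.015] [428. 201.]
scene drilled_block 0.57 [0.552 0.034 0.015] [327. 238.]
scene ivory_jar 0.83 [0.474 0.117 0.06 ] [346. 264.]
scene lidded_tin 0.89 [ 0.487 -0.034  0.024] [368. 222.]
[1.79998638e+02 9.23700832e-04 1.74644691e+01]
```

```bash
python3 -c "
import cv2
a=cv2.imread('pics/top0.png')[130:380,130:500];cv2.imwrite('pics/top0c.png',cv2.resize(a,None,fx=2.15,fy=2.15,interpolation=2))"
```

```text
(no output)
```

View pics/top0c.png

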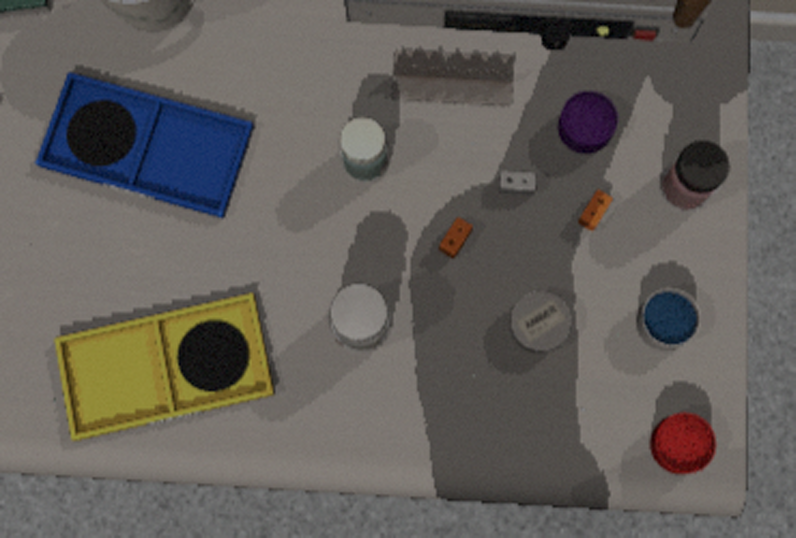

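View pics/scene0.png

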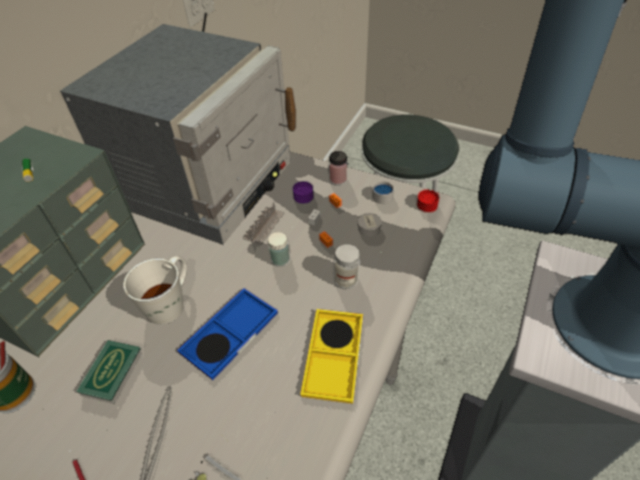

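The top crop covers every candidate.
- **Tins:** purple at (588,122), red at (683,443) and blue at (670,318), which is full-frame (441,278). Blue is the one meant.
- **Blocks:** orange at (455,237) and (595,210), and bare aluminium at (517,181), which is full-frame (370,214). The aluminium one is meant.
- **Jars:** the pink/black-cap jar is at (697,172), the teal/white-cap jar at (363,147), and the ivory jar at (359,315).

Next I measure them accurately.

```bash
cat > m.py <<'E'
from h import *
def rect(P):
    (c,s,a)=cv2.minAreaRect((P[:,:2]*1000).astype(np.float32)); return np.round(c,1),np.round(s,1),round(a,1)
def circ(P):
    c,r=cv2.minEnclosingCircle((P[:,:2]*1000).astype(np.float32)); return np.round(c,1),round(r,1),np.round(P.mean(0)*1000,1)
if __name__=='__main__':
    c=capture('top');X=cloud(c);im=c['image'];hsv=cv2.cvtColor(im,cv2.COLOR_RGB2HSV)
    def near(x,y,r): return np.hypot(X[...,0]-x,X[...,1]-y)<r
    for n,h0,h1,x,y in(('blue',105,125,.619,.298),('yellow',20,35,.434,.264)):
        m=near(x,y,.12)&(hsv[...,0]>h0)&(hsv[...,0]<h1)&(hsv[...,1]>120)&(X[...,2]>.008)
        m=cv2.morphologyEx(m.astype(np.uint8),cv2.MORPH_OPEN,np.ones((2,2)))>0
        print(n,rect(X[m]),X[m][:,2].mean())
        k=near(x,y,.09)&(hsv[...,2]<45)&(X[...,2]<.007); print(' pad',X[k].mean(0))
    for n,x,y,z,zt in(('pink',.605,-.157,.071,.006),('teal',.612,.108,.063,.006),('ivory',.475,.1,.08,.006),('tin',.492,-.146,.028,.01),('lidded',.492,-.042,.024,.006),('purple',.667,-.075,.028,.01),('red',.394,-.167,.028,.01)):
        m=near(x,y,.04)&(abs(X[...,2]-z)<zt); print(n,m.sum(),circ(X[m]))
    for n,x,y in(('block',.601,-.018),('or1',.555,.029),('or2',.58,-.085)):
        m=near(x,y,.026)&(X[...,2]>.013); print(n,m.sum(),rect(X[m]),X[m].mean(0).round(4))
    m=(X[...,2]>.03)&(X[...,1]>-.2)&(X[...,1]<.2)&(X[...,0]>.62)&(X[...,0]<.8)
    for y in np.arange(-.2,.2,.04):
        k=m&(abs(X[...,1]-y)<.02); print(round(y,2),[ (round(float(X[k&(abs(X[...,2]-z)<.03)][:,0].min()),3) if (k&(abs(X[...,2]-z)<.03)).any() else None) for z in(.05,.1,.2,.3)])
E
python3 m.py
```

```text
blue (array([622.1, 300. ]), array([167. ,  85.4]), 77.3) 0.010176863034921269
 pad [0.63211003 0.34114356 0.00432348]
yellow (array([425.9, 195.6]), array([319.4, 144. ]), 82.9) 0.013061029529882117
 pad [0.44606619 0.22666028 0.00416209]
pink 441 (array([ 615.1, -162.8]), 20.6, array([ 614.5, -162.1,   71.2]))
teal 356 (array([622.7, 112. ]), 18.9, array([622.4, 112. ,  63.5]))
ivory 555 (array([479.3, 104.4]), 22.6, array([478.8, 104.2,  80.2]))
tin 580 (array([ 497.2, -146.4]), 24.5, array([ 497.4, -147. ,   22.2]))
lidded 645 (array([488.9, -41.4]), 25.4, array([488.6, -41. ,  24. ]))
purple 551 (array([662.7, -75.9]), 25.1, array([663.6, -75.3,  22.4]))
red 607 (array([ 397.1, -159.8]), 24.4, array([ 396.9, -160.6,   21.9]))
block 141 (array([607.1, -17.5]), array([29., 16.]), 87.8) [ 0.6068 -0.0176  0.0183]
or1 144 (array([557.2,  31.7]), array([15.6, 30.5]), 61.5) [0.5567 0.0316 0.0184]
or2 138 (array([587.7, -84.4]), array([15.5, 31.2]), 60.8) [ 0.5875 -0.0844  0.0186]
-0.2 [0.622, None, None, None]
-0.16 [0.62, 0.62, 0.706, 0.738]
-0.12 [0.732, 0.739, 0.699, 0.738]
-0.08 [0.64, 0.738, 0.741, 0.738]
-0.04 [0.651, 0.739, 0.738, 0.738]
0.0 [0.738, 0.738, 0.725, 0.739]
0.04 [0.7, 0.738, 0.73, 0.738]
0.08 [0.62, 0.735, 0.739, 0.738]
0.12 [0.62, 0.736, 0.739, 0.738]
0.16 [None, 0.737, None, 0.739]
```

Run:
```python
from h import *; from m import rect,circ
c=capture('top');X=cloud(c);hsv=cv2.cvtColor(c['image'],cv2.COLOR_RGB2HSV)
o=outline_of('yellow_tray',c)[0]['pixels']
d=np.hypot(X[...,0]-.434,X[...,1]-.264)
m=(d<.105)&(hsv[...,1]>140)&(hsv[...,0]>18)&(hsv[...,0]<40)&(X[...,2]>.002)
n,l,s,_=cv2.connectedComponentsWithStats(m.astype(np.uint8),connectivity=4);m=l==1+s[1:,4].argmax()
for q in(m,o&(X[...,2]>.008),m&(X[...,2]>.008)): print(q.sum(),rect(X[q]),X[q].mean(0))
r=X[(abs(X[...,0]-.68)<.05)&(abs(X[...,1]-.065)<.04)&(X[...,0]<.73)];print('rack top',np.percentile(r[:,2],98))
m=(abs(X[...,0]-.74)<.07)&(abs(X[...,1]-.3)<.08)&(X[...,2]>.02)&(X[...,2]<.15);print('mug',X[m].min(0),X[m].max(0))
print(readout.get_state()['opening'],readout.get_state()['joint_positions'])
```

```text
3337 (array([435.2, 265.1]), array([ 85.5, 166.8]), 16.3) [0.43263725 0.27571336 0.00667777]
1047 (array([426. , 195.7]), array([321.2, 140.7]), 82.3) [0.43201262 0.2607824  0.03060232]
953 (array([435.2, 265.1]), array([ 85.5, 166.7]), 16.3) [0.43312671 0.26594761 0.01229443]
rack top 0.026085912164669198
mug [0.71532107 0.22761867 0.02009566] [0.80704097 0.35442913 0.10083582]
1.0042729453833539 [-8.25127599e+01  1.40429192e+01  8.92555367e+01  6.10250276e-04
  7.67010833e+01 -9.97367366e+00]
```

```bash
python3 -m crank '{"steps":[0,0,0,0,0,0.97,0,0,0,0,0,0.97,0,0,0,0,0,0.97]}' 0.72 15
```

```text
t: 1.42
position: [0.1951, -0.6201, 0.2055]
eef_rot: [180.0, -0.0, -0.2]
contact_force: [0.1, -1.3, 0.1]
opening: 0.731
grip_force: 0.0
```

```bash
python3 -m crank '{"steps":[0.3,-0.35,0,0,0,0,0.6,-0.65,0,0,0,0,0.65,-0.7,0,0,0,0,0.65,-0.7,0,0,0,0,0.65,-0.7,0,0,0,0,0.65,-0.7,0,0,0,0,0.65,-0.7,0,0,0,0,0.65,-0.7,0,0,0,0,0.65,-0.7,0,0,0,0,0.65,-0.7,0,0,0,0]}'
```

```text
t: 2.68
position: [0.5622, -0.2225, 0.2057]
eef_rot: [180.0, -0.0, 0.0]
contact_force: [-0.3, -0.0, -0.3]
opening: 0.718
grip_force: 0.0
```

```bash
python3 -m crank '{"steps":[0.44,-0.5,0,0,0,0,0.44,-0.49,0,0,0,0,0,0,0,0,0,0,0,0,0.5,0,0,0,0,0,0.6,0,0,0,0,0,0.6,0,0,0,0,0,0.5,0,0,0,0,0,0.45,0,0,0,0,0,0.4,0,0,0,0,0,0,0,0,0]}' && python3 -m crank '{"steps":[0,0,0,0,0,0,0,0,0,0,0,0,0,0,0,0,0,0,0,0,0,0,0,0,0,0,0,0,0,0]}' 0.3 20
```

```text
t: 3.92
position: [0.6116, -0.1648, 0.0204]
eef_rot: [-179.9, 0.3, -0.1]
contact_force: [-0.2, 0.3, 0.6]
opening: 0.72
grip_force: 0.0
t: 4.55
position: [0.6147, -0.165, 0.0238]
eef_rot: [179.9, -0.1, 0.0]
contact_force: [-0.8, 0.5, 6.2]
opening: 0.481
grip_force: 20.0
```

```bash
python3 -m crank '{"steps":[0,0,-0.2,0,0,0,0,0,-0.5,0,0,0,0,0,-0.6,0,0,0,0,0,-0.6,0,0,0,0,0,-0.3,0,0,0,0,0,0,0,0,0]}' && python3 -m crank '{"steps":[0,-0.4,0,0,0,0,0.05,-0.8,0,0,0,0,0.05,-0.9,0,0,0,0,0.05,-0.9,0,0,0,0,0.04,-0.9,0,0,0,0,0.04,-0.9,0,0,0,0,0.04,-0.9,0,0,0,0,0,-0.9,0,0,0,0,0,-0.9,0,0,0,0,0,-0.6,0,0,0,0]}'
```

```text
t: 5.3
position: [0.6144, -0.1649, 0.1556]
eef_rot: [179.9, -0.1, 0.0]
contact_force: [0.6, -0.4, -2.5]
opening: 0.482
grip_force: 20.0
t: 6.55
position: [0.6273, 0.3248, 0.1518]
eef_rot: [180.0, 0.2, 0.2]
contact_force: [0.3, -0.9, -2.1]
opening: 0.479
grip_force: 20.0
```

```bash
python3 -m crank '{"steps":[0,-0.3,0,0,0,0,0,0,0,0,0,0,0,0,0.4,0,0,0,0,0,0.5,0,0,0,0,0,0.5,0,0,0,0,0,0.3,0,0,0,0,0,0.2,0,0,0,0,0,0.1,0,0,0,0,0,0,0,0,0,0,0,0,0,0,0]}'
```

```text
t: 7.8
position: [0.6307, 0.3397, 0.0356]
eef_rot: [-180.0, -0.1, 0.0]
contact_force: [0.1, 0.4, -0.9]
opening: 0.478
grip_force: 20.0
```

```bash
python3 -m crank '{"steps":[0,0,0.05,0,0,0,0,0,0.05,0,0,0,0,0,0.04,0,0,0,0,0,0,0,0,0,0,0,0,0,0,0]}' && python3 -m crank '{"steps":[0,0,0,0,0,0,0,0,0,0,0,0,0,0,0,0,0,0]}' 0.62
```

```text
t: 8.43
position: [0.6303, 0.3396, 0.0268]
eef_rot: [-180.0, -0.0, 0.0]
contact_force: [-1.4, 0.1, 4.1]
opening: 0.483
grip_force: 20.0
t: 8.8
position: [0.6299, 0.3393, 0.0257]
eef_rot: [180.0, 0.0, 0.0]
contact_force: [-0.5, -0.0, 0.1]
opening: 0.619
grip_force: 0.0
```

```bash
python3 -m crank '{"steps":[0,0,-0.3,0,0,0,0,0,-0.6,0,0,0,0,0,-0.9,0,0,0,0,0,-0.7,0,0,0,0,0,-0.4,0,0,0,-0.1,0.6,0,0,0,0,-0.1,0.9,0,0,0,0,-0.1,0.9,0,0,0,0,-0.08,0.9,0,0,0,0,0,0.9,0,0,0,0]}' 0.72 && python3 -m crank '{"steps":[0,0.9,0,0,0,0,0,0.85,0,0,0,0,0,0,0,0,0,-0.975,0,0,0,0,0,-0.975,0,0,0,0,0,-0.975,0,0,0,0,0,-0.975,0,0,0,0,0,-0.975,0,0,0,0,0,-0.975,0,0,0,0,0,-0.975,0,0,0,0,0,-0.975]}' 0.42 && python3 -m crank '{"steps":[0,0,0,0,0,-0.975,0,0,0,0,0,-0.975,0,0,0,0,0,-0.975,0,0,0,0,0,-0.975,0,0,0,0,0,-0.975,0,0,0,0,0,-0.975,0,0,0,0,0,-0.975,0,0,0,0,0,0]}'
python3 - <<'E'
from h import *
c=capture('wrist');save(c,'w1')
c=capture('top');save(c,'t1')
X=cloud(c);print(np.round(readout.get_state()['joint_positions'],1))
E
```

```text
t: 10.05
position: [0.6071, 0.0858, 0.2018]
eef_rot: [180.0, -0.1, 0.0]
contact_force: [0.0, -0.1, 0.6]
opening: 0.717
grip_force: 0.0
t: 11.3
position: [0.6076, -0.0177, 0.2016]
eef_rot: [179.9, -0.1, 47.0]
contact_force: [-0.2, -0.2, -0.6]
opening: 0.418
grip_force: 0.0
t: 12.3
position: [0.6075, -0.0177, 0.2014]
eef_rot: [179.9, 0.0, 87.7]
contact_force: [-0.8, 0.8, -0.5]
opening: 0.418
grip_force: 0.0
[-12.3   8.6  96.    0.   75.3 -10. ]
```

View pics/w1.png

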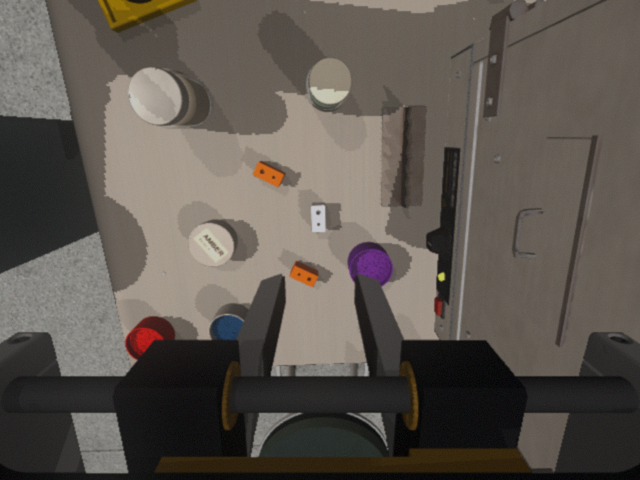

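The wrist view shows the aluminium block at (318,217), centred between the finger lines. The orange blocks at (268,174) and (304,273) and the purple tin at (370,265) are clear of the fingers. Descending.

```bash
python3 -m crank '{"steps":[0,0,0.5,0,0,0,0,0,0.7,0,0,0,0,0,0.7,0,0,0,0,0,0.6,0,0,0,0,0,0.4,0,0,0,0,0,0.2,0,0,0,0,0,0.1,0,0,0,0,0,0.05,0,0,0,0,0,0,0,0,0]}' && python3 -m crank '{"steps":[0,0,0,0,0,0,0,0,0,0,0,0,0,0,0,0,0,0,0,0,0,0,0,0,0,0,0,0,0,0]}' 0 15
```

```text
t: 13.52
position: [0.6078, -0.0177, 0.0058]
eef_rot: [179.9, 0.0, 87.7]
contact_force: [0.2, 0.1, 0.6]
opening: 0.422
grip_force: 0.0
t: 14.15
position: [0.6074, -0.0177, 0.0053]
eef_rot: [180.0, 0.0, 87.8]
contact_force: [-0.2, 0.9, 2.7]
opening: 0.164
grip_force: 15.0
```

```bash
python3 -m crank '{"steps":[0,0,-0.3,0,0,0,0,0,-0.7,0,0,0,0,0,-0.8,0,0,0,0,0,-0.4,0,0,0,0.5,-0.02,0,0,0,0,0.8,-0.02,0,0,0,0,0.9,-0.02,0,0,0,0,0.9,-0.02,0,0,0,0,0.9,0,0,0,0,0,0.63,0,0,0,0,0]}' && python3 -m crank '{"steps":[0,0,0,0,0,0,0,0,0.3,0,0,0,0,0,0.6,0,0,0,0,0,0.6,0,0,0,0,0,0.3,0,0,0,0,0,0.2,0,0,0,0,0,0.05,0,0,0,0,0,0,0,0,0,0,0,0,0,0,0]}'
```

```text
t: 15.4
position: [0.6132, 0.2625, 0.1383]
eef_rot: [179.9, -0.0, 87.8]
contact_force: [0.0, -1.2, -0.3]
opening: 0.165
grip_force: 15.0
t: 16.52
position: [0.6142, 0.2604, 0.0153]
eef_rot: [179.9, -0.0, 87.8]
contact_force: [0.4, 0.2, -0.2]
opening: 0.161
grip_force: 15.0
```

```bash
python3 -m crank '{"steps":[0,0,0.06,0,0,0,0,0,0.05,0,0,0,0,0,0,0,0,0,0,0,0,0,0,0]}' && python3 -m crank '{"steps":[0,0,0,0,0,0,0,0,0,0,0,0,0,0,0,0,0,0]}' 0.33 && python3 -m crank '{"steps":[0,0,-0.2,0,0,0,0,0,-0.6,0,0,0,0,0,-0.9,0,0,0,0,0,-0.9,0,0,0,0,0,-0.6,0,0,0,0,0,0,0,0,0]}'
```

```text
t: 17.02
position: [0.6136, 0.2603, 0.0083]
eef_rot: [180.0, -0.0, 87.8]
contact_force: [-1.3, -0.7, 4.9]
opening: 0.166
grip_force: 15.0
t: 17.4
position: [0.6131, 0.2601, 0.0071]
eef_rot: [-180.0, 0.0, 87.8]
contact_force: [0.5, -0.3, -0.2]
opening: 0.328
grip_force: 0.0
t: 18.15
position: [0.6156, 0.2608, 0.2047]
eef_rot: [179.5, -0.1, 87.8]
contact_force: [0.4, 0.8, -0.5]
opening: 0.327
grip_force: 0.0
```

```bash
python3 -m crank '{"steps":[0,0,0,0,0,0.975,0,0,0,0,0,0.975,0,0,0,0,0,0.975,0,0,0,0,0,0.975,0,0,0,0,0,0.975,0,0,0,0,0,0.975,0,0,0,0,0,0.975,0,0,0,0,0,0.975,0,0,0,0,0,0.975,0,0,0,0,0,0.975]}' 0.68 && python3 -m crank '{"steps":[0,0,0,0,0,0.975,0,0,0,0,0,0.975,0,0,0,0,0,0.975,0,0,0,0,0,0.975,0,0,0,0,0,0.975,0.05,0.6,0,0,0,0,0.06,0.8,0,0,0,0,0.05,0.7,0,0,0,0,0,0.37,0,0,0,0,0,0,0,0,0,0]}'
python3 - <<'E'
from h import *
c=capture('wrist');save(c,'w2')
E
```

```text
t: 19.4
position: [0.6123, 0.2599, 0.1974]
eef_rot: [-180.0, 0.2, 29.1]
contact_force: [0.8, -0.3, 0.2]
opening: 0.681
grip_force: 0.0
t: 20.65
position: [0.6225, 0.1112, 0.1986]
eef_rot: [-180.0, 0.1, -0.1]
contact_force: [-0.1, -0.8, 0.9]
opening: 0.68
grip_force: 0.0
```

View pics/w2.png

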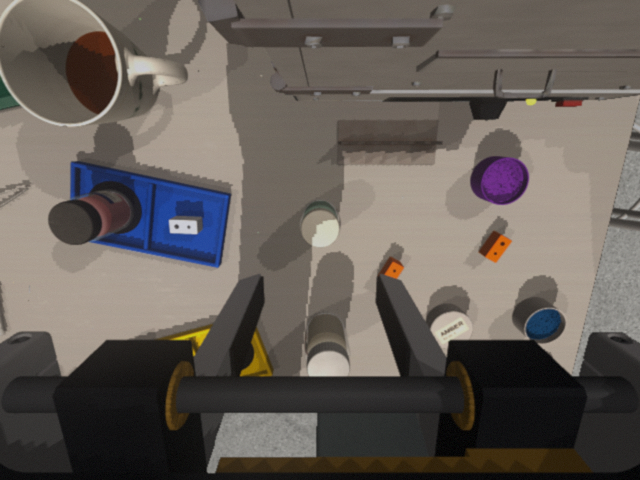

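The pink jar at (95,210) stands in the blue tray's pad bay, and the block at (185,225) is in the plain bay. The teal jar at (320,222) is centred between the fingers. Descending to grasp it.

```bash
python3 -m crank '{"steps":[0,0,0.5,0,0,0,0,0,0.6,0,0,0,0,0,0.6,0,0,0,0,0,0.5,0,0,0,0,0,0.4,0,0,0,0,0,0.25,0,0,0,0,0,0.1,0,0,0,0,0,0,0,0,0]}' && python3 -m crank '{"steps":[0,0,0,0,0,0,0,0,0,0,0,0,0,0,0,0,0,0,0,0,0,0,0,0,0,0,0,0,0,0]}' 0.3 20 && python3 -m crank '{"steps":[0,0,-0.2,0,0,0,0,0,-0.5,0,0,0,0,0,-0.7,0,0,0,0,0,-0.7,0,0,0,0,0,-0.4,0,0,0,0,0,0,0,0,0]}'
```

```text
t: 21.7
position: [0.6232, 0.1123, 0.0228]
eef_rot: [-180.0, -0.0, 0.0]
contact_force: [-0.1, 0.7, 1.2]
opening: 0.682
grip_force: 0.0
t: 22.32
position: [0.6234, 0.1118, 0.0232]
eef_rot: [180.0, -0.1, 0.0]
contact_force: [-0.8, -0.3, 4.8]
opening: 0.439
grip_force: 20.0
t: 23.08
position: [0.6242, 0.1121, 0.175]
eef_rot: [-180.0, -0.3, 0.0]
contact_force: [-0.6, 0.5, -1.2]
opening: 0.44
grip_force: 20.0
```

```bash
python3 -m crank '{"steps":[-0.3,-0.2,0,0,0,0,-0.6,-0.4,0,0,0,0,-0.7,-0.45,0,0,0,0,-0.7,-0.45,0,0,0,0,-0.45,-0.3,0,0,0,0,-0.2,-0.1,0,0,0,0,0,0,0,0,0,0]}' && python3 -m crank '{"steps":[0,0,0.4,0,0,0,0,0,0.6,0,0,0,0,0,0.6,0,0,0,0,0,0.4,0,0,0,0,0,0.2,0,0,0,0,0,0.1,0,0,0,0,0,0,0,0,0]}'
```

```text
t: 23.95
position: [0.4454, 0.2259, 0.1717]
eef_rot: [180.0, 0.1, 0.0]
contact_force: [0.4, -0.3, -1.2]
opening: 0.437
grip_force: 20.0
t: 24.82
position: [0.4465, 0.2259, 0.0348]
eef_rot: [-180.0, -0.0, -0.0]
contact_force: [0.6, -0.1, -1.0]
opening: 0.437
grip_force: 20.0
```

```bash
python3 -m crank '{"steps":[0,0,0.06,0,0,0,0,0,0.05,0,0,0,0,0,0.035,0,0,0,0,0,0,0,0,0,0,0,0,0,0,0]}' && python3 -m crank '{"steps":[0,0,0,0,0,0,0,0,0,0,0,0,0,0,0,0,0,0]}' 0.58 && python3 -m crank '{"steps":[0,0,-0.3,0,0,0,0,0,-0.6,0,0,0,0,0,-0.9,0,0,0,0,0,-0.8,0,0,0,0,0,-0.4,0,0,0,0.05,0.6,0,0,0,0,0.15,0.9,0,0,0,0,0.15,0.9,0,0,0,0,0.15,0.9,0,0,0,0,0.15,0.9,0,0,0,0]}' && python3 -m crank '{"steps":[0.1,0.9,0,0,0,0,0.1,0.8,0,0,0,0,0,0.3,0,0,0,0,0,0,0,0,0,-1,0,0,0,0,0,-1,0,0,0,0,0,-1,0,0,0,0,0,-1,0,0,0,0,0,-1,0,0,0,0,0,-1,0,0,0,0,0,-1]}' 0.73 && python3 -m crank '{"steps":[0,0,0,0,0,-1,0,0,0,0,0,-1,0,0,0,0,0,-1,0,0,0,0,0,-0.2,0,0,0,0,0,0]}'
python3 - <<'E'
from h import *
c=capture('wrist');save(c,'w3')
from m import circ
X=cloud(c);m=(np.hypot(X[...,0]-.497,X[...,1]+.147)<.035)&(abs(X[...,2]-.025)<.008);print(m.sum(),circ(X[m]))
s=readout.get_state();p=np.array(s['position']);y=np.radians(s['eef_rot'][2]);d=np.array([.4972,-.1465])-p[:2]
print(p,s['eef_rot'][2],d@[np.cos(y),np.sin(y)]/.06,d@[np.sin(y),-np.cos(y)]/.06)
E
```

```text
t: 25.45
position: [0.4462, 0.2261, 0.0261]
eef_rot: [-180.0, -0.0, 0.0]
contact_force: [-0.6, -0.2, 3.2]
opening: 0.442
grip_force: 20.0
t: 25.82
position: [0.4459, 0.2259, 0.0257]
eef_rot: [180.0, 0.0, 0.0]
contact_force: [-1.0, -0.5, 0.6]
opening: 0.582
grip_force: 0.0
t: 27.08
position: [0.4852, -0.0279, 0.2074]
eef_rot: [180.0, -0.1, 0.0]
contact_force: [0.6, 0.7, -0.3]
opening: 0.579
grip_force: 0.0
t: 28.32
position: [0.4969, -0.145, 0.2065]
eef_rot: [180.0, -0.0, 42.3]
contact_force: [0.6, -0.1, -0.4]
opening: 0.731
grip_force: 0.0
t: 28.95
position: [0.497, -0.1455, 0.2061]
eef_rot: [180.0, -0.0, 61.2]
contact_force: [0.2, 0.1, -0.8]
opening: 0.727
grip_force: 0.0
1596 (array([ 495.4, -148. ]), 24.1, array([ 495. , -148.4,   21. ]))
[ 0.49697957 -0.14567521  0.2060398 ] 61.169869547166385 -0.010271033367257184 0.009847165358520071
```

View pics/w3.png

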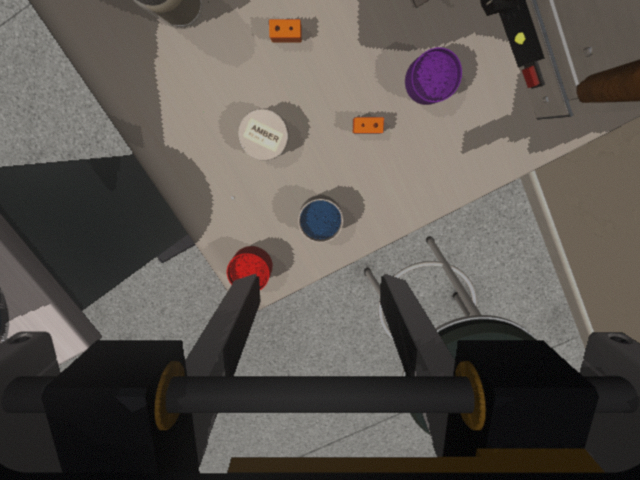

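The blue tin at (321,219) is centred between the fingers. Red at (250,268) and the lidded tin at (263,134) are clear. Descending.

```bash
python3 -m crank '{"steps":[0,0,0.5,0,0,0,0,0,0.7,0,0,0,0,0,0.7,0,0,0,0,0,0.6,0,0,0,0,0,0.4,0,0,0,0,0,0.25,0,0,0,0,0,0.13,0,0,0,0,0,0,0,0,0]}' && python3 -m crank '{"steps":[0,0,0,0,0,0,0,0,0,0,0,0,0,0,0,0,0,0,0,0,0,0,0,0,0,0,0,0,0,0]}' 0.3 15 && python3 -m crank '{"steps":[0,0,-0.2,0,0,0,0,0,-0.5,0,0,0,0,0,-0.7,0,0,0,0,0,-0.7,0,0,0,0,0,-0.4,0,0,0,0,0,0,0,0,0]}'
```

```text
t: 30.0
position: [0.4971, -0.1461, 0.0091]
eef_rot: [180.0, -0.0, 61.2]
contact_force: [-0.2, 0.0, 0.3]
opening: 0.729
grip_force: 0.0
t: 30.62
position: [0.4974, -0.1463, 0.0096]
eef_rot: [179.9, -0.0, 61.2]
contact_force: [-1.2, 0.3, 5.7]
opening: 0.503
grip_force: 15.0
t: 31.38
position: [0.4981, -0.1466, 0.1611]
eef_rot: [179.7, 0.0, 61.2]
contact_force: [0.1, 0.3, -1.3]
opening: 0.505
grip_force: 15.0
```

```bash
python3 -m crank '{"steps":[0.3,-0.23,0,0,0,0,0.6,-0.47,0,0,0,0,0.7,-0.55,0,0,0,0,0.7,-0.55,0,0,0,0,0.7,-0.55,0,0,0,0,0.7,-0.55,0,0,0,0,0.7,-0.55,0,0,0,0,0.7,-0.55,0,0,0,0,0.6,-0.47,0,0,0,0,0.29,-0.22,0,0,0,0]}' && python3 -m crank '{"steps":[0,0,0,0,0,0,0,0,0.4,0,0,0,0,0,0.6,0,0,0,0,0,0.6,0,0,0,0,0,0.4,0,0,0,0,0,0.2,0,0,0,0,0,0.1,0,0,0,0,0,0,0,0,0,0,0,0,0,0,0]}'
```

```text
t: 32.62
position: [0.4203, 0.3066, 0.1567]
eef_rot: [-179.8, 0.2, 61.4]
contact_force: [0.1, -0.0, -1.4]
opening: 0.503
grip_force: 15.0
t: 33.75
position: [0.4242, 0.3047, 0.0219]
eef_rot: [179.9, -0.1, 61.2]
contact_force: [-0.0, -0.1, -1.3]
opening: 0.5
grip_force: 15.0
```

```bash
python3 -m crank '{"steps":[0,0,0.06,0,0,0,0,0,0.05,0,0,0,0,0,0.04,0,0,0,0,0,0,0,0,0,0,0,0,0,0,0]}' && python3 -m crank '{"steps":[0,0,0,0,0,0,0,0,0,0,0,0,0,0,0,0,0,0]}' 0.6 && python3 -m crank '{"steps":[0,0,-0.15,0,0,0,0,0,-0.5,0,0,0,0,0,-0.9,0,0,0,0,0,-0.9,0,0,0,0,0,-0.6,0,0,0,0.3,0.3,0,0,0,0,0.6,0.6,0,0,0,0,0.6,0.6,0,0,0,0,0.6,0.6,0,0,0,0,0.3,0.3,0,0,0,0]}' && python3 -m crank '{"steps":[0,0.9,0,0,0,0,0,0.9,0,0,0,0,0,0,0,0,0,0,0,0,0,0,0,0]}'
python3 - <<'E'
from h import *; from m import circ,rect
c=capture('top');save(c,'t2');X=cloud(c)
im=c['image'][130:380,130:500];cv2.imwrite('pics/t2c.png',cv2.resize(im,None,fx=2.1,fy=2.1)[:,:,::-1])
def tray(p,c0,a): d=np.array(p)-c0;a=np.radians(a);x=np.array([np.sin(a),-np.cos(a)]);y=np.array([np.cos(a),np.sin(a)]);return np.round([d@x,d@y],1)
for n,x,y,z,t,c0,a in(('pink',.631,.34,.074,.006,(622.1,300),77.3),('teal',.4466,.2262,.066,.006,(435.2,265.1),106.3),('tin',.4238,.304,.027,.01,(435.2,265.1),106.3),('block',.6132,.2605,.021,.005,(622.1,300),77.3),('ivory',.479,.104,.08,.006,(0,0),90),('lidded',.489,-.041,.024,.006,(0,0),90)):
    m=(np.hypot(X[...,0]-x,X[...,1]-y)<.035)&(abs(X[...,2]-z)<t)
    q=circ(X[m]);print(n,m.sum(),q,'tray',tray(q[0],c0,a))
E
```

```text
t: 34.38
position: [0.4235, 0.3045, 0.0126]
eef_rot: [-180.0, 0.0, 61.2]
contact_force: [-1.9, -1.2, 5.6]
opening: 0.503
grip_force: 15.0
t: 34.75
position: [0.4234, 0.3044, 0.0118]
eef_rot: [-180.0, 0.0, 61.2]
contact_force: [0.8, -1.2, 0.4]
opening: 0.601
grip_force: 0.0
t: 36.0
position: [0.621, 0.3615, 0.1951]
eef_rot: [180.0, -0.0, 61.2]
contact_force: [0.0, -0.6, -0.3]
opening: 0.601
grip_force: 0.0
t: 36.5
position: [0.7133, 0.3095, 0.195]
eef_rot: [-180.0, 0.0, 61.2]
contact_force: [-0.0, 0.1, -0.7]
opening: 0.6
grip_force: 0.0
pink 178 (array([632.7, 335.6]), 19.7, array([632.7, 329.3,  74.4])) tray [ 2.5 37.1]
teal 403 (array([446.6, 227.6]), 19.1, array([445.8, 227.2,  66.7])) tray [  0.4 -39.2]
tin 412 (array([424.6, 303.6]), 24.3, array([425.2, 296.1,  24.9])) tray [ 0.6 39.9]
block 150 (array([614.5, 259.2]), 16.3, array([614.5, 259.1,  21.2])) tray [  1.6 -41.5]
ivory 562 (array([479.2, 104.1]), 22.4, array([478.7, 104.2,  80. ])) tray [479.2 104.1]
lidded 644 (array([488.8, -41.1]), 25.3, array([488.7, -40.9,  24.1])) tray [488.8 -41.1]
```

View pics/t2c.png

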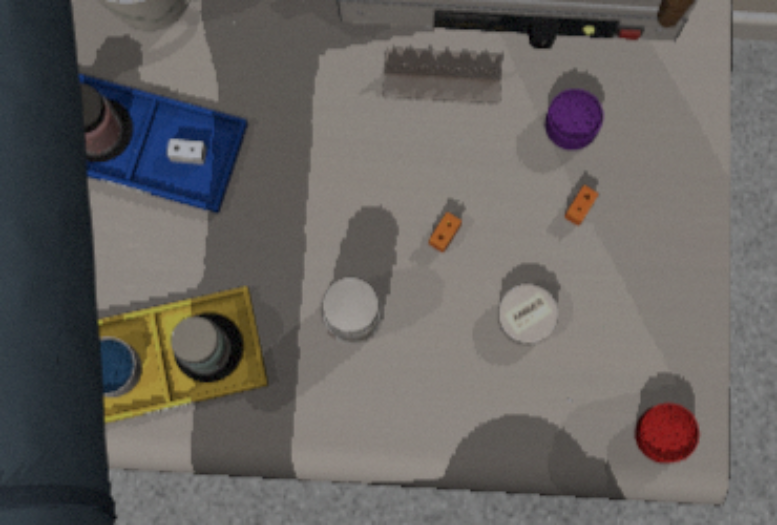

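The crop shows all four items upright in their bays: pink at (100,122), the block at (185,150), blue tin at (115,367) and teal at (205,345). The ivory jar and lidded tin haven't moved, and the arm is touching nothing.

```bash
python3 -c "
from station import manip
print(manip.job_done())"
```

```text
the job is handed in; nothing more can be done
None
```

Both kits are made up and handed in after about 37 s: the last camera check showed all four things in their own bays, at most about 3 mm off centre, and the ivory jar and lidded tin where they stood; no verdict came back.

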